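# Open the sample jar and hold the vapour probe over its mouth

### The arm

A 6-joint arm with a two-finger parallel gripper is mounted at the origin on the work surface. World frame = base frame: x ahead of the robot, y to its left, z up, the work surface at z = 0. Lengths are in m, angles in rad, forces in N, time in s.
With the tool pointing down it reaches from about 0.275 to 0.825 m from the base axis. Payload 5.2 kg.
Tool frame: the origin (TCP) lies between the finger pads; the fingertips stand 11 mm ahead of it and the grasp point (between the pads) lies 8 mm behind it; z points along the fingers, y is the line along which they close (so a half turn about z gives the same grasp; the last joint's range is limited). The gripper opens to 93 mm and grips with 3 to 60 N. Pads are 15 mm wide; open, the fingers measure 128 mm over their backs; the gripper's body (75 mm by 188 mm) begins 65 mm behind the grasp point.
Start: joints at [-1.417, 0.259, 1.535, -0, 1.348, -0.203], TCP at [0.192, -0.515, 0.23] pointing down, gripper open.
Joint ranges: [-3.14, 3.14], [-0.91, 2.08], [0.19, 2.58], [-1.22, 4.36], [0.22, 2.71], [-3.12, 3.12]. Speed limits (rad/s): [2.57, 2.57, 3.14, 3.14, 3.14, 3.14].

### API

Orientations are given as a unit quaternion [x, y, z, w].
In Python, from workcell import * gives the robot as it stands. The module is installed in compiled form; this text tells all that it offers.
- The arm moves only by the tool servo_tool, never from a script. Its argument "increments" is a list of rows, each a list of 3 entries, a list of its own where there are three numbers: the closure, from 0 (fully open) to 1 (shut), then the shift along the tool's x, y, z in mm, then the turn, a rotation vector about the tool's x, y, z in rad. In form: [[fingers, [x, y, z], [rx, ry, rz]], ...]. A call has 1 to 20 rows; each row is the pose to reach, as a shift and turn from the pose commanded when the call began, along the tool's axes at that moment; what a row does not reach only later rows make up. A row lasts 1/8 s, in which the tool goes at most 62.5 mm and 10.7 degrees, less where a joint would pass 70% of its speed; a pose out of reach is approached as far as the arm can. A call with a gripper value outside its range is refused whole. The fingers move at their own pace and stop on an object; "newtons" is the grip in N (left out, the last holds). Time passes only in rows, so rows that repeat a pose let the fingers close. It gives the time, the measured TCP pose, the force, the opening and the grip force at its end, in the units of the state.
- read_state(): the state, without advancing time (a new reading comes with each control period).
- snapshot(name): name is "scene" or "top" or "wrist"; returns a dict with "color" (400x640x3 uint8, red, green, blue), "range_z" (400x640 float32, m along the optical axis (not along the pixel's ray), 0 where there is no reading), "K" (3x3 intrinsics, pixels), "R" (3x3) and "t" (3): a world point X has camera coordinates R X + t. Camera axes: x right, y down, z forward; pixel columns grow to the right and rows downward; lengths in m; the calibration is good to about 2 mm. A picture is of the moment at which its call begins.
- job_done(): hands the job in; it is judged then, once.
The state is a dict: "time": time; "joint_positions": joint angles; "dq": joint speeds; "joint_torque": joint torques, N m; "tcp_pos": TCP position; "tool_rot": TCP orientation; "ft_force": force on the tool from outside, world axes, zero at the start; "torque": the same for the moment, N m; "finger_gap": finger opening in m; "finger_force": force on a finger pad.
Only numpy, scipy, OpenCV 4.12 (cv2) and the standard library are available. Lean on these libraries where they do the work, as an engineer would, in place of code of your own. Each camera call takes 0.05 s, during which the arm holds its last target. There are 200 camera calls.

### The job

Take the blue lid off the white sample jar: tip it well up by its yellow tab while the opposite edge still rests on the rim, then lift it off and lay it flat, plug down, in the white tray and let go of it. Then take the vapour probe out of its grey dock, carry it upright higher than the vials over the racks, and hold it upright, still and centred over the open jar with its lower end 1 to 2 cm above the rim, touching nothing; the program finishes there, still holding the probe. Leave the jar and everything else on the bench where it stands.

Things in the scene. Friction and masses are not known exactly. Their poses are not given: they have to be found in the camera images.
- jar: Open white plastic jar with a blue band, loose, about 0.6 kg, standing on the bench: outer diameter 96 mm, 80 mm tall, walls 4 mm, mouth 88 mm wide, a small copper plate inside. Origin: centre of its underside; z up. The jar, the tray and the dock stand in a row across the bench (along y), in any order, about 320 mm apart, with a vial rack in each of the two gaps.
- jar_rim (a point): Centre of the jar's mouth, level with the top of the rim, 80 mm above the bench.
- lid: Loose blue round lid lying on the jar's rim, about 60 g: disc of diameter 102 mm, 5 mm thick, with a plug of diameter 80 mm reaching 6 mm down into the mouth (4 mm play all round). Origin: centre of the disc's underside (level with the rim when seated; 6 mm above the tray's floor when lying in it). z up, out of the lid; +x points away from the yellow tab. When loosened it is held only by its weight.
- lid_tab (a point): Point to grip on the lid's upright yellow tab, 28 mm above the disc's underside. The tab is a fin 10 mm thick (along the lid's y), 24 mm long (along the lid's x), centred 33 mm from the lid's centre towards the lid's -x, and rises from 5 to 41 mm above the disc's underside.
- lid_far (a point): Point on the lower edge of the lid's disc opposite the tab, 51 mm from the lid's centre along its +x: where the lid pivots when it is tipped up by the tab.
- tray: Fixed white open tray, 160 x 160 mm outside, 18 mm high, walls and floor 5 mm thick (inside 150 x 150 mm). Origin: centre of its underside, on the bench; x and y along its sides.
- dock: Fixed light grey round dock, 22 mm high, 88 mm wide at the foot, 72 mm at the top, with a well 60 mm wide at its mouth and a floor 6 mm above the bench, in which the probe stands. Origin: centre of its underside.
- probe: Cordless vapour probe, loose, about 0.22 kg, 134 mm tall, standing upright in the dock: black bell at the lower end (diameter 46 mm up to 18 mm, tapering to 30 mm at 34 mm), straight white round grip of diameter 32 mm from 34 to 118 mm, orange cap of diameter 36 mm on top. Origin: centre of its lower end; z up along its axis.
- rack_a: Loose blue rack of clear glass vials with silver caps, 240 (x) by 56 (y) by 80 mm high to the vial tops, about 0.9 kg, in the gap on the robot's left (about y = +165 mm). Origin: centre of its underside. Vials do not come out.
- rack_b: The same with amber vials and red caps, in the gap on the robot's right (about y = -165 mm).
- solvent: Bystander: amber bottle, diameter 52 mm, 90 mm tall, beyond the row. Origin under its centre.
- beaker: Bystander: glass beaker, diameter 60 mm, 75 mm tall, beyond the row. Origin under its centre.
- mouse: Bystander: blue computer mouse, 100 x 58 x 30 mm, beyond the row. Origin under its centre.
- stapler: Bystander: red stapler on a black base, 36 x 130 x 55 mm, beyond the row. Origin under its centre.
- jar_small: Bystander: closed jar, diameter 60 mm, 70 mm tall, beyond the row. Origin under its centre.
Mind the look-alikes: they are no part of the job. Leave any pink look-alike of the probe alone. Of the things that look like the lid, the smaller one is meant.

How it is judged:
On the way, in this order (a step that is already met when the one before it is completed fails the run):
1. the lid is tipped up by at least 10 degrees, tab side high, with its opposite edge still on the jar's rim (within 12 mm of the rim's height and of its place over the rim) (angle between lid's own z axis and vertical above 0.175 rad and z of lid_far in the frame of jar between 0.068 and 0.092 m and horizontal distance between lid_far and jar between 0.036 and 0.063 m and height (world z) of lid_tab above 0.115 m), for 0.1 s.
2. the lid lies flat in the tray, plug down, let go (x of lid in the frame of tray between -0.05 and 0.05 m and y of lid in the frame of tray between -0.05 and 0.05 m and z of lid in the frame of tray below 0.017 m and angle between lid's own z axis and vertical below 0.12 rad and contact force between the fingers and lid below 0.05 N and linear speed of lid below 0.02 m/s), for 0.3 s.
3. the probe is held upright with its lower end higher than the vials (above 85 mm) (height (world z) of probe above 0.085 m and angle between probe's own z axis and vertical below 0.3 rad and contact force between the fingers and probe above 0.5 N), for 0.1 s.
At the end, for the whole second after the job is handed in: The probe is held by the gripper, upright within 8 degrees and still, its lower end centred over the jar's mouth within 12 mm and 5 to 26 mm above the rim, touching nothing but the fingers; the lid lies flat, plug down and let go in the tray; the jar stands upright within 30 mm of where it was (all of step 2 and z of probe in the frame of jar_rim between 0.005 and 0.026 m and horizontal distance between probe and jar_rim below 0.012 m and angle between probe's own z axis and vertical below 0.14 rad and linear speed of probe below 0.02 m/s and contact force between the fingers and probe above 0.5 N and contact force between probe and jar below 0.05 N and contact force between probe and lid below 0.05 N and contact force between probe and tray below 0.05 N and contact force between probe and dock below 0.05 N and contact force between probe and rack_a below 0.05 N and contact force between probe and rack_b below 0.05 N and distance of jar from where it was at the start of the episode below 0.03 m and angle between jar's own z axis and vertical below 0.05 rad); the arm keeps its last pose, push and grip.
It fails at once if the jar is shifted more than 30 mm or tipped (distance of jar from where it was at the start of the episode above 0.03 m or angle between jar's own z axis and vertical above 0.2 rad).
It fails at once if a rack or another bystander is shifted more than 20 mm or tipped (distance of any of rack_a, rack_b, solvent, beaker, mouse, stapler, jar_small from where it was at the start of the episode above 0.02 m or angle between any of rack_a, rack_b, solvent, beaker, mouse, stapler, jar_small's own z axis and vertical above 0.3 rad).
It fails at once if the carried probe is tipped over more than 30 degrees (angle between probe's own z axis and vertical above 0.52 rad).
It fails at once if the probe strikes a rack or the jar (contact force between probe and rack_a above 3 N or contact force between probe and rack_b above 3 N or contact force between probe and jar above 3 N).
It also fails if it takes over 64 s, if anything falls off the work surface, if the arm or the gripper's body presses on something with over 40 N, if the wrist force passes 120 N, or if a joint passes its speed limit or range.

## Working session

There is one attempt and no reset: what is moved stays moved. The work goes in short steps, Python scripts to look and compute and a tool call to move; the robot and the scene stay as the last step left them, time stands still between calls to the robot, and variables do not carry over. Pictures are saved under pics/ and viewed, at most 10 in all, crops included, and the job is handed in when it is done.

Besides the shell and the picture viewer there is one more tool, called after "Call:" as name([rows], argument=value, ...), one row to a line, values as JSON. servo_tool: Moves the arm, as the interface text tells. Its arguments: {"type":"object","properties":{"increments":{"type":"array","items":{"type":"array"}},"newtons":{"type":"number"}},"required":["increments"]}

```bash
mkdir -p pics
cat > h.py <<'E'
from workcell import *
import numpy as np, cv2
def snap(n,f=None):
    s=snapshot(n)
    np.savez('last_%s.npz'%n,**s)
    if f: cv2.imwrite('pics/'+f,cv2.cvtColor(s['color'],cv2.COLOR_RGB2BGR))
    return s
def load(n): return dict(np.load('last_%s.npz'%n))
def cloud(s):
    z=s['range_z'];v,u=np.indices(z.shape);K=s['K']
    c=np.stack([(u-K[0,2])/K[0,0]*z,(v-K[1,2])/K[1,1]*z,z],-1)
    p=(c-s['t'])@s['R']; p[z==0]=np.nan
    return p
E
python3 -c "
from h import *
a=snap('top','top.png');b=snap('scene','scene.png');print(read_state()); print(a['K'],a['R'],a['t'])"
```

```text
{'time': 0.1, 'joint_positions': array([-1.41679806e+00,  2.59238692e-01,  1.53594947e+00,  5.69897262e-06,
        1.34797044e+00, -2.02785311e-01]), 'dq': array([-0.00222457, -0.00265792, -0.00288951,  0.00024318, -0.00016704,
       -0.00074587]), 'joint_torque': array([ 2.30971418e-03, -4.38207650e+01, -2.84645426e+01,  7.19736074e-02,
        3.62429617e-02, -5.70981138e-05]), 'tcp_pos': array([ 0.19205467, -0.5148947 ,  0.22892743]), 'tool_rot': array([ 9.84130148e-01,  1.77446440e-01,  2.18752502e-05, -7.82670616e-04]), 'ft_force': array([ 0.13169481, -0.31072468, -0.08796513]), 'torque': array([-0.00865317, -0.02298488,  0.0192563 ]), 'finger_force': 0.0, 'finger_gap': 0.09331630000430499}
[[377.69642142   0.         322.06899299]
 [  0.         377.69642142 202.45370506]
 [  0.           0.           1.        ]] [[ 0.00424733 -0.99982196  0.01838514]
 [-0.99704859 -0.00564347 -0.07656536]
 [ 0.07665549 -0.01800568 -0.99689505]] [-0.01672836  0.55078205  0.99941865]
```

View pics/top.png

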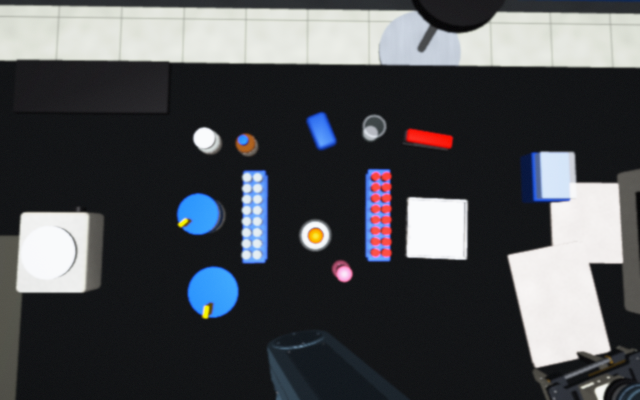

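View pics/scene.png

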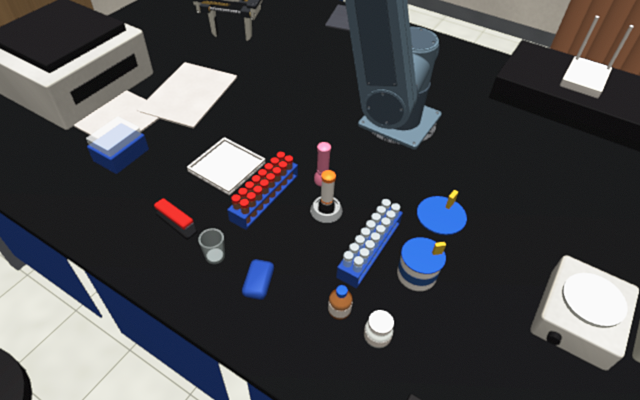

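Top picture: there are two blue lids with yellow tabs. One is at (200,214) on the white jar with a jar shadow beside it, and a larger one is at (213,292), flat on the bench. The lid meant is the smaller one, on the jar. The probe is white and orange at (316,235) in the dock, with the pink look-alike at (343,271). The tray is at (437,228). I'll measure and confirm in a crop.

```bash
cat > m.py <<'E'
from h import *
s=load('top');P=cloud(s);hsv=cv2.cvtColor(s['color'],cv2.COLOR_RGB2HSV);H,S,V=cv2.split(hsv)
def roi(u0,u1,v0,v1,m):
    r=np.zeros(H.shape,bool);r[v0:v1,u0:u1]=1;r&=m&np.isfinite(P[...,2]);return P[r]
def st(n,p): print(n,len(p),'mid',((p.min(0)+p.max(0))/2).round(4),'ext',np.ptp(p,0).round(4),'med',np.median(p,0).round(4))
blue=(H>95)&(H<125)&(S>120)&(V>90); yel=(H>20)&(H<35)&(S>120)&(V>100)
for n,r in (('lid',(165,235,185,245)),('biglid',(180,245,255,325))):
    p=roi(*r,blue); z=np.median(p[:,2]); q=p[abs(p[:,2]-z)<.012]; st(n,q)
    (c,rad)=cv2.minEnclosingCircle(q[:,:2].astype(np.float32)); print('circ',np.round(c,4),round(rad,4))
    t=roi(*r,yel); st(n+' tab',t); st(n+' tabtop',t[t[:,2]>t[:,2].max()-.008])
st('cap',roi(295,337,212,258,(H>5)&(H<25)&(S>150)&(V>100)))
w=roi(395,480,185,270,(S<60)&(V>150)); st('tray',w); print(cv2.minAreaRect(w[:,:2].astype(np.float32)))
for n,r in (('rackA',(235,275,165,270)),('rackB',(355,400,160,270))): 
    p=roi(*r,P[...,2]>.02); st(n,p)
p=roi(325,360,255,290,P[...,2]>.02); st('pink',p)
c=s['color'][170:330,150:370]; cv2.imwrite('pics/crop.png',cv2.cvtColor(cv2.resize(c,None,fx=3.6,fy=3.6,interpolation=2),cv2.COLOR_RGB2BGR))
E
python3 m.py
```

```text
lid 1225 mid [0.5166 0.2993 0.0871] ext [0.0982 0.1021 0.0172] med [0.5177 0.2961 0.0852]
circ [0.5157 0.2988] 0.0517
lid tab 53 mid [0.4923 0.3458 0.0617] ext [0.0182 0.065  0.1247] med [0.4916 0.3222 0.12  ]
lid tabtop 40 mid [0.4929 0.3236 0.1208] ext [0.017  0.0192 0.0065] med [0.4916 0.3224 0.1212]
biglid 1861 mid [0.3176 0.2733 0.0139] ext [0.1488 0.1483 0.0235] med [0.3158 0.2711 0.0144]
circ [0.3242 0.2606] 0.0916
biglid tab 75 mid [0.2621 0.2892 0.0298] ext [0.0464 0.0356 0.0698] med [0.2687 0.2787 0.0604]
biglid tabtop 61 mid [0.2707 0.2793 0.0608] ext [0.0292 0.0158 0.0079] med [0.2688 0.2787 0.0611]
cap 137 mid [0.4647 0.0056 0.0851] ext [0.0342 0.0354 0.1181] med [0.4643 0.0045 0.1388]
tray 3583 mid [ 0.4841 -0.3307  0.0084] ext [0.1708 0.1739 0.0281] med [ 0.4834 -0.3293  0.0054]
((0.48401883244514465, -0.33096349239349365), (0.16920919716358185, 0.16624119877815247), 87.8327407836914)
rackA 2046 mid [0.5124 0.1644 0.0532] ext [0.2397 0.0586 0.0654] med [0.5123 0.1613 0.0702]
rackB 1987 mid [ 0.5182 -0.1635  0.0527] ext [0.2394 0.0577 0.0646] med [ 0.5133 -0.1612  0.0684]
pink 279 mid [ 0.3748 -0.0653  0.0797] ext [0.0391 0.0428 0.1193] med [ 0.3775 -0.0624  0.1313]
```

View pics/crop.png

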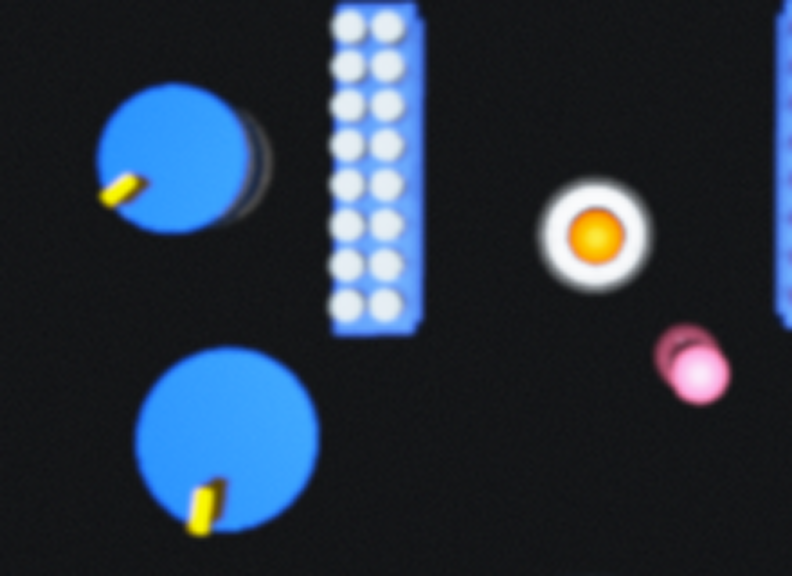

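The crop confirms it. The jar's lid (blue disc about 102 mm, jar side visible beneath it at (255,165)) is the smaller one. The larger lid is flat on the bench. The orange cap in the dock is the real probe.

```bash
cat >> h.py <<'E'
from scipy.spatial.transform import Rotation as R
def down(yaw,tilt=0):  # yaw of tool x in deg, tilt about tool y in deg
    return R.from_euler('z',yaw,degrees=True)*R.from_euler('x',180,degrees=True)*R.from_euler('y',tilt,degrees=True)
def inc(p,rot,p0=None,r0=None):
    s=read_state(); r0=r0 or R.from_quat(s['tool_rot']); p0=s['tcp_pos'] if p0 is None else p0
    print((r0.inv().apply(np.array(p)-p0)*1000).round(1),(r0.inv()*rot).as_rotvec().round(3))
E
python3 -c "
from h import *
inc([.40,-.15,.26],down(70)); inc([.493,.323,.20],down(132.7))"
```

```text
[ 322.3 -269.3  -30.6] [-0.001 -0.001 -0.865]
[ 574.6 -680.    30.2] [-1.000e-03 -2.000e-03 -1.959e+00]
```

Call:
servo_tool([
  [0,[110,-90,-10],[0,0,-0.18]],
  [0,[160,-135,-20],[0,0,-0.36]],
  [0,[215,-180,-30],[0,0,-0.54]],
  [0,[270,-225,-30],[0,0,-0.7]],
  [0,[322,-269,-30],[0,0,-0.865]],
  [0,[370,-330,-30],[0,0,-1.05]],
  [0,[420,-390,-20],[0,0,-1.2]],
  [0,[460,-450,-10],[0,0,-1.38]],
  [0,[500,-520,0],[0,0,-1.55]],
  [0,[540,-600,10],[0,0,-1.7]],
  [0,[560,-650,20],[0,0,-1.85]],
  [0,[575,-680,30],[0,0,-1.959]],
  [0,[575,-680,30],[0,0,-1.959]],
  [0,[575,-680,30],[0,0,-1.959]],
  [0,[575,-680,30],[0,0,-1.959]],
])

```text
time: 1.98
tcp_pos: [0.4927, 0.3256, 0.1983]
tool_rot: [0.4, 0.916, -0.0, -0.001]
ft_force: [-0.4, 0.1, 0.3]
finger_gap: 0.0931
finger_force: 0.0
```

```bash
cat > m2.py <<'E'
from h import *
s=snap('wrist','w1.png');P=cloud(s);H,S,V=cv2.split(cv2.cvtColor(s['color'],cv2.COLOR_RGB2HSV))
yel=(H>20)&(H<35)&(S>120)&(V>80)&(P[...,2]>.115)&(P[...,2]<.14)
t=P[yel]; print(len(t)); 
if len(t)>20: print(t.mean(0),cv2.minAreaRect(t[:,:2].astype(np.float32)))
bl=(H>95)&(H<125)&(S>120)&(V>80)&(abs(P[...,2]-.085)<.008); q=P[bl]; print(len(q),cv2.minEnclosingCircle(q[:,:2].astype(np.float32)))
st=read_state(); print(st['tcp_pos'],R.from_quat(st['tool_rot']).as_matrix().round(3))
E
python3 m2.py
```

```text
0
5673 ((0.5182989835739136, 0.2982867360115051), 0.05118805542588234)
[0.49280416 0.32780835 0.19773244] [[-0.68   0.733 -0.002]
 [ 0.733  0.68   0.002]
 [ 0.002 -0.    -1.   ]]
```

View pics/w1.png

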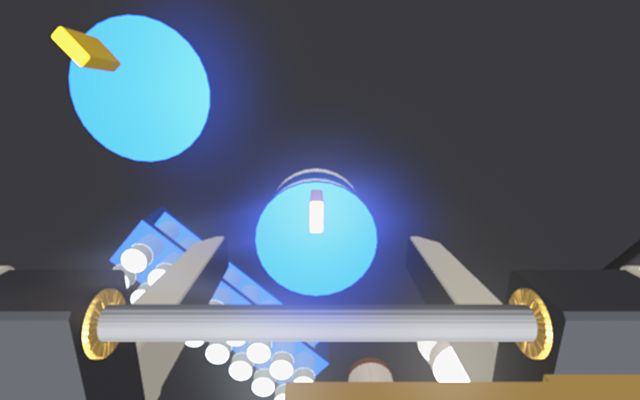

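The wrist view shows the jar's lid at (316,238), with its tab washed out to white at (316,212), almost centred between the fingers. The tab's long side lies along image vertical, which matches tool x.

```bash
cat > m3.py <<'E'
from h import *
s=load('wrist');P=cloud(s)
m=np.zeros(P.shape[:2],bool); m[180:245,295:340]=1; z=P[...,2]; zz=z[m]
m&=(z>.112)&(z<.14); t=P[m]; print(len(t)); print(t.mean(0),np.median(z[m]),cv2.minAreaRect(t[:,:2].astype(np.float32)))
E
python3 m3.py; python3 -c "
from h import *
s=read_state();print(s['tcp_pos'],s['dq'],s['time'])"
```

```text
481
[0.49489573 0.32396879 0.12127562] 0.12178576006386767 ((0.4956517517566681, 0.32308250665664673), (0.009372466243803501, 0.02399403229355812), 42.814064025878906)
[0.49280416 0.32780835 0.19773244] [-0.05497381 -0.04488532  0.06293839 -0.02091603  0.01453209 -0.07032854] 2.025
```

Call:
servo_tool([
  [0,[0,0,0],[0,0,0]],
  [0,[0,0,0],[0,0,0]],
  [0,[0,0,0],[0,0,0]],
])

```text
time: 2.4
tcp_pos: [0.4936, 0.3214, 0.2]
tool_rot: [0.402, 0.916, 0.0, 0.0]
ft_force: [-0.4, 0.1, 1.7]
finger_gap: 0.0929
finger_force: 0.0
```

```bash
python3 -c "
from h import *
print(read_state()['tcp_pos'])
inc([.4955,.323,.101],down(132.7))"
```

```text
[0.49362149 0.32141925 0.20004552]
[-0.1  2.4 99. ] [ 0.     0.    -0.002]
```

Call:
servo_tool([
  [0,[0,2.4,25],[0,0,0]],
  [0,[0,2.4,50],[0,0,0]],
  [0,[0,2.4,75],[0,0,0]],
  [0,[0,2.4,90],[0,0,0]],
  [0,[0,2.4,98],[0,0,0]],
  [0,[0,2.4,98],[0,0,0]],
  [0.4,[0,2.4,98],[0,0,0]],
  [0.6,[0,2.4,98],[0,0,0]],
  [0.8,[0,2.4,98],[0,0,0]],
  [1,[0,2.4,98],[0,0,0]],
  [1,[0,2.4,98],[0,0,0]],
  [1,[0,2.4,98],[0,0,0]],
  [1,[0,2.4,98],[0,0,0]],
  [1,[0,2.4,98],[0,0,0]],
], newtons=20)

```text
time: 4.15
tcp_pos: [0.4952, 0.3243, 0.1016]
tool_rot: [0.401, 0.916, -0.0, -0.0]
ft_force: [-0.4, 0.7, 0.4]
finger_gap: 0.0175
finger_force: 0.0
```

```bash
python3 -c "
from h import *
s=read_state();p=s['tcp_pos'];print(p)
r0=R.from_quat(s['tool_rot']);
u=np.array([.678,-.735,0]); c=np.array([.518,.2985,0]); piv=c+.048*u; piv[2]=.080
print(u@(p-c), r0.as_matrix().round(3))
ax=r0.as_matrix()[:,1]
for a in (3,6,9,12,15,18,20):
    q=R.from_rotvec(np.radians(a)*ax); t=piv+q.apply(p-piv)+[0,0,.0015]
    inc(t,q*r0,p,r0)"
```

```text
[0.49516001 0.32427259 0.10163434]
-0.034428371236163324 [[-0.678  0.735 -0.   ]
 [ 0.735  0.678  0.   ]
 [ 0.    -0.    -1.   ]]
[-1.2 -0.  -5.8] [-0.     0.052  0.   ]
[ -2.7  -0.  -10. ] [-0.     0.105 -0.   ]
[ -4.4  -0.  -14.1] [-0.     0.157 -0.   ]
[ -6.3  -0.  -18.2] [-0.     0.209 -0.   ]
[ -8.4  -0.  -22.1] [-0.     0.262 -0.   ]
[-10.7  -0.  -25.9] [-0.     0.314  0.   ]
[-12.4  -0.  -28.4] [-0.     0.349 -0.   ]
```

Call:
servo_tool([
  [1,[0,0,0],[0,0,0]],
  [1,[0,0,0],[0,0,0]],
  [1,[0,0,0],[0,0,0]],
  [1,[0,0,0],[0,0,0]],
])

```text
time: 4.65
tcp_pos: [0.4951, 0.3242, 0.1016]
tool_rot: [0.401, 0.916, -0.0, -0.0]
ft_force: [-0.2, -1.2, 0.2]
finger_gap: 0.0101
finger_force: 20.0
```

Call:
servo_tool([
  [1,[-0.6,0,-3],[0,0.025,0]],
  [1,[-1.2,0,-5.8],[0,0.052,0]],
  [1,[-2,0,-8],[0,0.08,0]],
  [1,[-2.7,0,-10],[0,0.105,0]],
  [1,[-3.5,0,-12],[0,0.13,0]],
  [1,[-4.4,0,-14.1],[0,0.157,0]],
  [1,[-5.3,0,-16],[0,0.183,0]],
  [1,[-6.3,0,-18.2],[0,0.209,0]],
  [1,[-8.4,0,-22.1],[0,0.262,0]],
  [1,[-9.5,0,-24],[0,0.288,0]],
  [1,[-10.7,0,-25.9],[0,0.314,0]],
  [1,[-10.7,0,-25.9],[0,0.314,0]],
  [1,[-10.7,0,-25.9],[0,0.314,0]],
  [1,[-10.7,0,-25.9],[0,0.314,0]],
])

```text
time: 6.4
tcp_pos: [0.5021, 0.3167, 0.1276]
tool_rot: [0.396, 0.905, 0.063, -0.143]
ft_force: [0.0, -1.1, -0.3]
finger_gap: 0.0102
finger_force: 20.0
```

```bash
cat > m4.py <<'E'
from h import *
s=snap('scene'); P=cloud(s)
c=s['color'][190:320,340:500]; cv2.imwrite('pics/tip.png',cv2.cvtColor(cv2.resize(c,None,fx=4,fy=4,interpolation=2),cv2.COLOR_RGB2BGR))
w=snap('wrist');Q=cloud(w);H,S,V=cv2.split(cv2.cvtColor(w['color'],cv2.COLOR_RGB2HSV))
m=(H>95)&(H<125)&(S>100)&(V>100); m[:,:220]=0; m[:,410:]=0; m[:150]=0; q=Q[m]; q=q[(q[:,2]>.075)&(q[:,2]<.15)]
A=np.c_[q[:,:2],np.ones(len(q))]; k=np.linalg.lstsq(A,q[:,2],rcond=None)[0]; print(len(q),k,'tilt deg',np.degrees(np.arctan(np.hypot(*k[:2]))))
print('far edge z top',[k@[.518+.051*.678,.2985-.051*.735,1]])
E
python3 m4.py
```

```text
4977 [-0.21812413  0.23647967  0.14617746] tilt deg 17.833780573524447
far edge z top [np.float64(0.08737160658772528)]
```

View pics/tip.png

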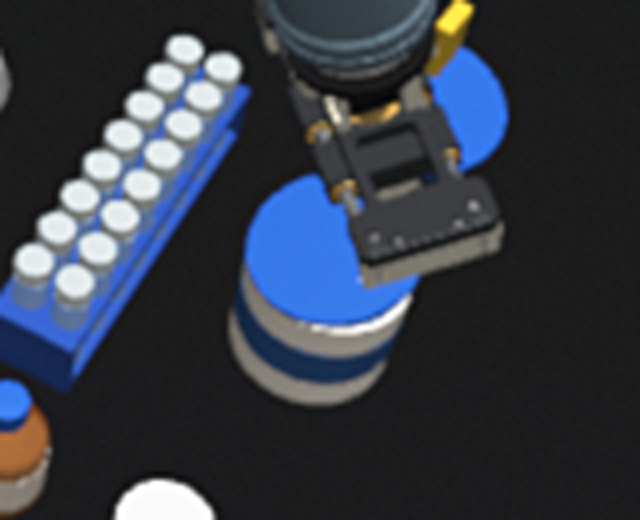

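The crop shows the lid tipped, the jar upright and the racks in place. The plane fit gives a 17.8° tilt with the far edge at about 82 mm. Next I lift and level the lid.

```bash
python3 -c "
from h import *
inc([.5021,.3167,.17],down(132.7,18)); inc([.497,.322,.23],down(132.7))
print('then')
p0=np.array([.497,.322,.23]);r0=down(132.7)
for th,y in ((57*.65,110),(20,105),(0,98),(-20,93),(-31.4,90)):
    a=np.radians(th); rr=.57; inc([rr*np.cos(a),rr*np.sin(a),.23],down(y),p0,r0)
inc([.484,-.2956,.23],down(90),p0,r0)
"
```

```text
[ 13.1  -0.  -40.3] [-0.  0.  0.]
[ 38.7  -0.2 -95.1] [ 0.    -0.314  0.   ]
then
[ 44.3 -16.4  -0. ] [ 0.    -0.     0.396]
[-119.6  -57.8   -0. ] [ 0.    -0.     0.483]
[-286.1 -164.7   -0. ] [ 0.    -0.     0.606]
[-406.1 -322.2   -0. ] [ 0.    -0.     0.693]
[-447.8 -427.5   -0. ] [ 0.    -0.     0.745]
[-445.1 -428.4   -0. ] [ 0.    -0.     0.745]
```

Call:
servo_tool([
  [1,[4,0,-13],[0,0,0]],
  [1,[9,0,-27],[0,0,0]],
  [1,[13,0,-40],[0,0,0]],
  [1,[18,0,-52],[0,-0.06,0]],
  [1,[24,0,-65],[0,-0.14,0]],
  [1,[31,0,-80],[0,-0.22,0]],
  [1,[36,0,-90],[0,-0.28,0]],
  [1,[38.7,0,-95],[0,-0.314,0]],
  [1,[38.7,0,-95],[0,-0.314,0]],
  [1,[38.7,0,-95],[0,-0.314,0]],
])

```text
time: 7.75
tcp_pos: [0.4973, 0.3215, 0.2293]
tool_rot: [0.401, 0.916, -0.0, -0.001]
ft_force: [0.0, -0.1, -1.5]
finger_gap: 0.0098
finger_force: 20.0
```

Call:
servo_tool([
  [1,[-15,-7,0],[0,0,0.05]],
  [1,[-45,-22,0],[0,0,0.12]],
  [1,[-80,-39,0],[0,0,0.2]],
  [1,[-120,-58,0],[0,0,0.3]],
  [1,[-155,-78,0],[0,0,0.38]],
  [1,[-190,-100,0],[0,0,0.45]],
  [1,[-222,-120,0],[0,0,0.5]],
  [1,[-255,-142,0],[0,0,0.55]],
  [1,[-286,-165,0],[0,0,0.6]],
  [1,[-312,-200,0],[0,0,0.63]],
  [1,[-337,-235,0],[0,0,0.66]],
  [1,[-362,-270,0],[0,0,0.69]],
  [1,[-386,-305,0],[0,0,0.72]],
  [1,[-406,-340,0],[0,0,0.745]],
  [1,[-424,-375,0],[0,0,0.745]],
  [1,[-438,-405,0],[0,0,0.745]],
  [1,[-445,-428,0],[0,0,0.745]],
  [1,[-445,-428,0],[0,0,0.745]],
  [1,[-445,-428,0],[0,0,0.745]],
  [1,[-445,-428,0],[0,0,0.745]],
])

```text
time: 10.25
tcp_pos: [0.4846, -0.2948, 0.2298]
tool_rot: [0.707, 0.707, 0.0, -0.0]
ft_force: [0.1, 0.8, -0.9]
finger_gap: 0.0099
finger_force: 20.0
```

```bash
python3 -c "
from h import *
s=read_state();print(s['tcp_pos'],s['finger_gap'],s['finger_force'])
inc([.484,-.2956,.05],down(90));inc([.484,-.2956,.0335],down(90))
a=snap('top');P=cloud(a);w=a['color'];H,S,V=cv2.split(cv2.cvtColor(w,cv2.COLOR_RGB2HSV))
m=np.zeros(H.shape,bool);m[190:240,165:240]=1;m&=(P[...,2]>.072)&(P[...,2]<.09)
q=P[m];print('jar rim',len(q),cv2.minEnclosingCircle(q[:,:2].astype(np.float32)),q.mean(0))
"
```

```text
[ 0.48461511 -0.29476605  0.22980618] 0.009926013385378326 19.961657524108887
[ -0.9  -0.6 179.8] [-0. -0.  0.]
[ -0.9  -0.6 196.3] [-0. -0.  0.]
jar rim 233 ((0.515335202217102, 0.2978791892528534), 0.04824703186750412) [0.5161837  0.2990021  0.07898587]
```

Call:
servo_tool([
  [1,[-1,-0.6,25],[0,0,0]],
  [1,[-1,-0.6,60],[0,0,0]],
  [1,[-1,-0.6,95],[0,0,0]],
  [1,[-1,-0.6,130],[0,0,0]],
  [1,[-1,-0.6,155],[0,0,0]],
  [1,[-1,-0.6,172],[0,0,0]],
  [1,[-1,-0.6,182],[0,0,0]],
  [1,[-1,-0.6,189],[0,0,0]],
  [1,[-1,-0.6,193],[0,0,0]],
  [1,[-1,-0.6,196],[0,0,0]],
  [1,[-1,-0.6,196],[0,0,0]],
  [1,[-1,-0.6,196],[0,0,0]],
  [1,[-1,-0.6,196],[0,0,0]],
])

```text
time: 11.92
tcp_pos: [0.484, -0.2965, 0.0341]
tool_rot: [0.707, 0.707, 0.0, 0.0]
ft_force: [-0.3, 0.8, -1.5]
finger_gap: 0.0098
finger_force: 20.0
```

Release, opening slowly and staying put, and then rise.

Call:
servo_tool([
  [0.85,[0,0,0.5],[0,0,0]],
  [0.8,[0,0,0.5],[0,0,0]],
  [0.7,[0,0,0.5],[0,0,0]],
  [0.6,[0,0,0.5],[0,0,0]],
  [0.5,[0,0,0.5],[0,0,0]],
  [0.5,[0,0,0.5],[0,0,0]],
  [0.4,[0,0,-10],[0,0,0]],
  [0.3,[0,0,-30],[0,0,0]],
  [0.2,[0,0,-65],[0,0,0]],
  [0,[0,0,-105],[0,0,0]],
  [0,[0,0,-150],[0,0,0]],
  [0,[0,0,-195],[0,0,0]],
  [0,[0,0,-195],[0,0,0]],
  [0,[0,0,-195],[0,0,0]],
])

```text
time: 13.68
tcp_pos: [0.4836, -0.2961, 0.2289]
tool_rot: [0.707, 0.707, 0.0, -0.0]
ft_force: [0.7, -0.2, 0.8]
finger_gap: 0.0931
finger_force: 0.0
```

```bash
cat > m5.py <<'E'
from h import *
s=snap('wrist','w2.png');Q=cloud(s);H,S,V=cv2.split(cv2.cvtColor(s['color'],cv2.COLOR_RGB2HSV))
m=(H>90)&(H<125)&(S>80)&(Q[...,2]>.005)&(Q[...,2]<.03)&(abs(Q[...,1]+.33)<.1)
q=Q[m]; k=np.linalg.lstsq(np.c_[q[:,:2],np.ones(len(q))],q[:,2],rcond=None)[0]
print(len(q),cv2.minEnclosingCircle(q[:,:2].astype(np.float32)),np.median(q[:,2]),np.degrees(np.hypot(*k[:2])))
print(read_state()['tcp_pos'])
# probe approach from here: keep yaw 90
inc([.4645,.005,.26],down(90))
E
python3 m5.py
```

```text
5867 ((0.48606395721435547, -0.32943326234817505), 0.050614479929208755) 0.017162900738649966 0.03369359143224557
[ 0.48325408 -0.29587844  0.22802966]
[300.9 -18.8 -31.6] [-0.001 -0.001 -0.   ]
```

View pics/w2.png

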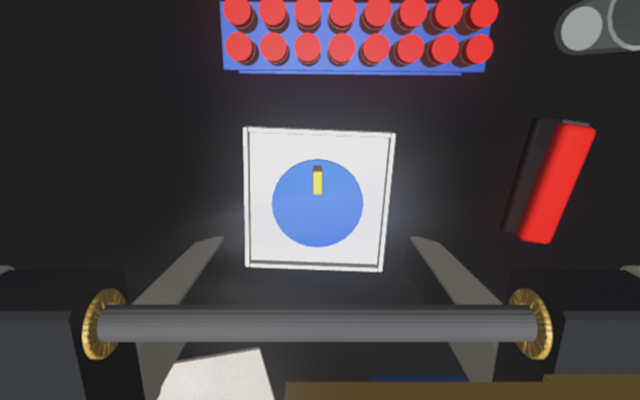

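The lid lies flat in the tray at (318,203): centre (0.486,-0.329), top at 17 mm, tilt about 0. Next, the probe.

Call:
servo_tool([
  [0,[20,-2,-30],[0,0,0]],
  [0,[60,-5,-31],[0,0,0]],
  [0,[110,-8,-31],[0,0,0]],
  [0,[160,-11,-31],[0,0,0]],
  [0,[205,-14,-31],[0,0,0]],
  [0,[245,-16,-31],[0,0,0]],
  [0,[275,-18,-31],[0,0,0]],
  [0,[292,-19,-31],[0,0,0]],
  [0,[301,-19,-31],[0,0,0]],
  [0,[301,-19,-31],[0,0,0]],
  [0,[301,-19,-31],[0,0,0]],
  [0,[301,-19,-31],[0,0,0]],
])

```text
time: 15.22
tcp_pos: [0.465, 0.0039, 0.2598]
tool_rot: [0.707, 0.707, -0.0, -0.0]
ft_force: [-0.1, 0.2, 0.5]
finger_gap: 0.0932
finger_force: 0.0
```

```bash
cat > m6.py <<'E'
from h import *
s=snap('wrist','w3.png');Q=cloud(s)
m=(abs(Q[...,2]-.14)<.008)&(np.hypot(Q[...,0]-.4645,Q[...,1]-.005)<.03)
q=Q[m];print(len(q),np.median(q[:,2]))
if len(q): print(cv2.minEnclosingCircle(q[:,:2].astype(np.float32)),q.mean(0))
m=(abs(Q[...,2]-.022)<.005)&(np.hypot(Q[...,0]-.4645,Q[...,1]-.005)<.06)
q=Q[m];print('dock',len(q),cv2.minEnclosingCircle(q[:,:2].astype(np.float32)))
print(read_state()['tcp_pos'])
inc([.4645,.005,.087],down(90))
E
python3 m6.py
```

```text
1406 0.14026453245652937
((0.46436387300491333, 0.002957819262519479), 0.018052101135253906) [0.46455348 0.00429323 0.13975904]
dock 961 ((0.4652714431285858, 0.0038215480744838715), 0.03830287978053093)
[0.46494058 0.0039342  0.25982047]
[  1.1  -0.4 172.8] [-0.     0.    -0.001]
```

View pics/w3.png

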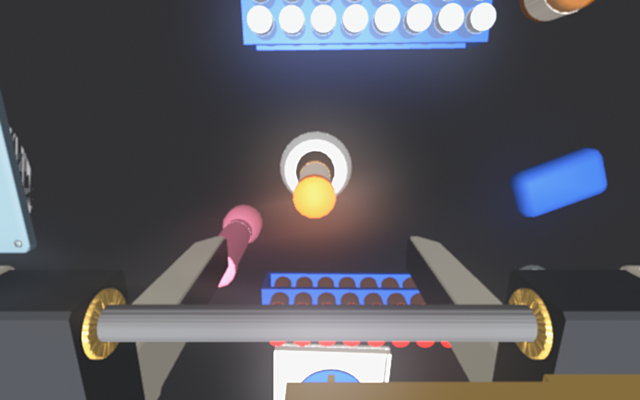

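The orange-capped probe is centred at (314,197) between the fingers, in the dock. The pink look-alike at (243,225) is clear of the fingers' path.

Call:
servo_tool([
  [0,[0,-0.4,25],[0,0,0]],
  [0,[0,-0.4,60],[0,0,0]],
  [0,[0,-0.4,95],[0,0,0]],
  [0,[0,-0.4,125],[0,0,0]],
  [0,[0,-0.4,150],[0,0,0]],
  [0,[0,-0.4,166],[0,0,0]],
  [0,[0,-0.4,173],[0,0,0]],
  [0,[0,-0.4,173],[0,0,0]],
  [0.5,[0,-0.4,173],[0,0,0]],
  [0.6,[0,-0.4,173],[0,0,0]],
  [0.7,[0,-0.4,173],[0,0,0]],
  [1,[0,-0.4,173],[0,0,0]],
  [1,[0,-0.4,173],[0,0,0]],
  [1,[0,-0.4,173],[0,0,0]],
  [1,[0,-0.4,173],[0,0,0]],
  [1,[0,-0.4,173],[0,0,0]],
  [1,[0,-0.4,173],[0,0,0]],
  [1,[0,-0.4,173],[0,0,0]],
], newtons=30)

```text
time: 17.52
tcp_pos: [0.4643, 0.0046, 0.0869]
tool_rot: [0.707, 0.707, -0.0, -0.0]
ft_force: [-1.6, 1.3, 1.3]
finger_gap: 0.0351
finger_force: 30.0
```

Call:
servo_tool([
  [1,[0,0,0],[0,0,0]],
  [1,[0,0,0],[0,0,0]],
  [1,[0,0,-6],[0,0,0]],
  [1,[0,0,-15],[0,0,0]],
  [1,[0,0,-28],[0,0,0]],
  [1,[0,0,-45],[0,0,0]],
  [1,[0,0,-65],[0,0,0]],
  [1,[0,0,-85],[0,0,0]],
  [1,[0,0,-105],[0,0,0]],
  [1,[0,0,-118],[0,0,0]],
  [1,[0,0,-124],[0,0,0]],
  [1,[0,0,-124],[0,0,0]],
  [1,[0,0,-124],[0,0,0]],
])

```text
time: 19.15
tcp_pos: [0.464, 0.0047, 0.2102]
tool_rot: [0.707, 0.707, -0.0, -0.001]
ft_force: [0.0, -0.6, -2.6]
finger_gap: 0.0352
finger_force: 30.0
```

```bash
cat > m7.py <<'E'
from h import *
st=read_state(); print(st['tcp_pos'],st['finger_gap'],st['finger_force'],st['ft_force'])
s=snap('scene'); uv=s['K']@(s['R']@(st['tcp_pos']-[0,0,.03])+s['t']); u,v=(uv[:2]/uv[2]).astype(int); print(u,v)
c=s['color'][v-65:v+65,u-70:u+70]; cv2.imwrite('pics/lift.png',cv2.cvtColor(cv2.resize(c,None,fx=4,fy=4,interpolation=2),cv2.COLOR_RGB2BGR))
inc([.517,.2985,.211],down(90))
E
python3 m7.py
```

```text
[0.4639582  0.00470626 0.21015813] 0.035160163055444844 30.003092139959335 [ 0.03436834 -0.64496819 -2.61709268]
329 162
[293.8  53.   -0.8] [-0.002 -0.    -0.   ]
```

View pics/lift.png

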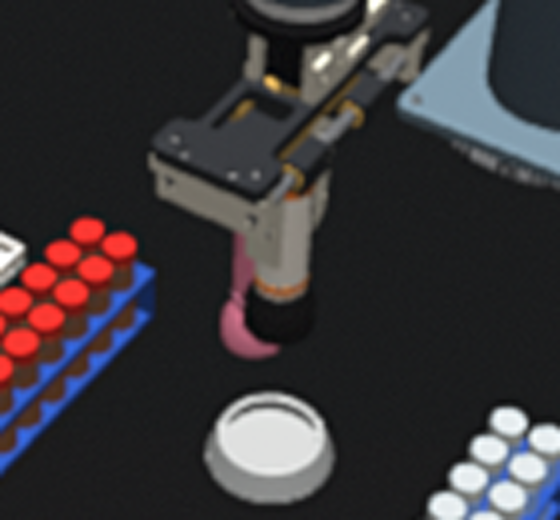

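The probe is held upright in the crop at (280,270), clear of the empty dock. Carry it over rack A.

Call:
servo_tool([
  [1,[6,1,0],[0,0,0]],
  [1,[18,3,0],[0,0,0]],
  [1,[36,6,0],[0,0,0]],
  [1,[58,10,0],[0,0,0]],
  [1,[80,14,0],[0,0,0]],
  [1,[102,18,0],[0,0,0]],
  [1,[124,22,0],[0,0,0]],
  [1,[146,26,0],[0,0,0]],
  [1,[168,30,0],[0,0,0]],
  [1,[190,34,0],[0,0,0]],
  [1,[212,38,0],[0,0,0]],
  [1,[234,42,0],[0,0,0]],
  [1,[255,46,0],[0,0,0]],
  [1,[272,49,0],[0,0,0]],
  [1,[284,51,0],[0,0,0]],
  [1,[291,53,0],[0,0,0]],
  [1,[294,53,0],[0,0,0]],
  [1,[294,53,0],[0,0,0]],
  [1,[294,53,0],[0,0,0]],
  [1,[294,53,0],[0,0,0]],
])

```text
time: 21.7
tcp_pos: [0.5175, 0.2982, 0.211]
tool_rot: [0.707, 0.707, 0.0, 0.0]
ft_force: [-0.1, -0.1, -3.0]
finger_gap: 0.0352
finger_force: 30.0
```

```bash
cat > m8.py <<'E'
from h import *
import sys
st=read_state(); print(st['tcp_pos'],st['finger_gap'],st['finger_force'])
s=snap('scene'); P=cloud(s)
d=np.hypot(P[...,0]-.517,P[...,1]-.2985); z=P[...,2]
rim=P[(d<.06)&(abs(z-.08)<.003)]; print('rim',len(rim),cv2.minEnclosingCircle(rim[:,:2].astype(np.float32)))
from scipy.optimize import least_squares
def circ(q,r,name):
    f=least_squares(lambda c:np.hypot(q[:,0]-c[0],q[:,1]-c[1])-r,q[:,:2].mean(0)+[-.01,0],loss='soft_l1',f_scale=.002); print(name,len(q),f.x.round(4),round(f.cost,6))
j=P[(d<.062)&(z>.01)&(z<.07)]; circ(j,.048,'jar body')
V=s['color'].max(-1)
for l,h,r in ((.132,.144,.023),(.165,.18,.016),(.095,.144,.023)):
    b=P[(d<.045)&(z>l)&(z<h)]
    if len(b)>5: circ(b,r,'probe %.3f'%l)
b=P[(d<.04)&(z>.09)&(z<.2)]; print('lowest',np.sort(b[:,2])[[0,5,10,20]].round(4))
u,v=415,255
c=s['color'][v-75:v+65,u-70:u+70]; cv2.imwrite('pics/%s.png'%sys.argv[1],cv2.cvtColor(cv2.resize(c,None,fx=4,fy=4,interpolation=2),cv2.COLOR_RGB2BGR))
E
python3 m8.py over1
```

```text
[0.51748054 0.29822535 0.21098351] 0.03516266808280841 30.0029119849205
rim 160 ((0.5162896513938904, 0.29599475860595703), 0.04864375293254852)
jar body 1301 [0.5164 0.2967] 0.025785
probe 0.132 69 [0.5147 0.2951] 2.4e-05
probe 0.165 62 [0.5155 0.2953] 2.2e-05
probe 0.095 77 [0.5146 0.295 ] 2.9e-05
lowest [0.13   0.1316 0.1326 0.1346]
```

View pics/over1.png

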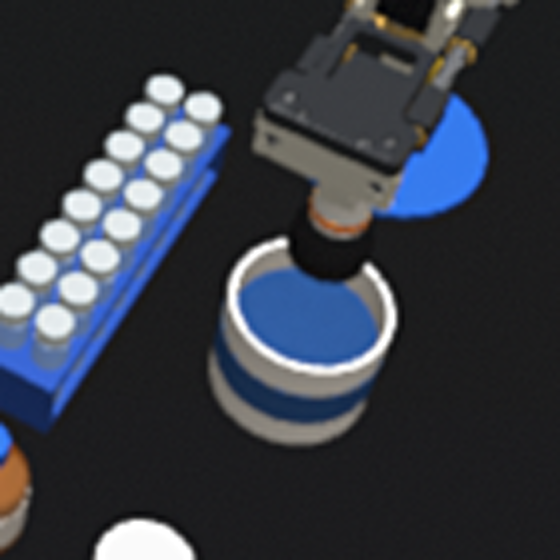

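The probe is upright over the open jar, with its bell at (330,250) inside the rim outline and about 2 mm off-centre. Trim that and lower to 15 mm above the rim.

Call:
servo_tool([
  [1,[1,1.5,4],[0,0,0]],
  [1,[1,1.5,10],[0,0,0]],
  [1,[1,1.5,17],[0,0,0]],
  [1,[1,1.5,24],[0,0,0]],
  [1,[1,1.5,30],[0,0,0]],
  [1,[1,1.5,34],[0,0,0]],
  [1,[1,1.5,34],[0,0,0]],
  [1,[1,1.5,34],[0,0,0]],
  [1,[1,1.5,34],[0,0,0]],
  [1,[1,1.5,34],[0,0,0]],
  [1,[1,1.5,34],[0,0,0]],
  [1,[1,1.5,34],[0,0,0]],
])

```text
time: 23.25
tcp_pos: [0.5189, 0.2996, 0.1769]
tool_rot: [0.707, 0.707, 0.0, -0.0]
ft_force: [0.3, -0.6, -2.2]
finger_gap: 0.0351
finger_force: 30.0
```

```bash
sed -i 's/((.132,.144,.023),(.165,.18,.016),(.095,.144,.023))/((.097,.110,.023),(.131,.145,.016))/' m8.py; python3 m8.py over2; python3 -c "
from h import *
print(abs(read_state()['dq']).max())"
```

```text
[0.51892229 0.29962418 0.17689831] 0.03510260818314165 30.002941489219666
rim 170 ((0.5160216093063354, 0.29688137769699097), 0.0494362898170948)
jar body 1110 [0.515  0.2966] 0.019505
probe 0.097 63 [0.5156 0.2965] 2.5e-05
probe 0.131 52 [0.5167 0.2969] 2.7e-05
lowest [0.0935 0.0963 0.0978 0.0998]
0.0028933851759672885
```

The probe is centred within about 1 mm, upright and still, with its lower end about 15 mm above the rim. I'm handing the job in.

```bash
python3 -c "
from workcell import *
print(job_done())"
```

```text
the job is handed in; nothing more can be done
None
```

The job is handed in at about 23 s of the 64 s, no verdict returned: the lid was tipped to about 18°, then laid flat in the tray and let go, and the probe is held upright and still about 15 mm above the open jar, centred within about 1 mm.

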